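# Tug-check and turn over a clock movement

### The job

Turn the brass clock movement upside down in its turn-over stand so its back can be worked on. First, while its carrier still lies flat, tug the red grip straight out, away from the hinge, until the carrier comes up hard against its latch, and hold the pull a moment to confirm that the latch holds; then swing the carrier right over the hinge and lay it down on the far side without letting it fall, with the carrier fully home again. Leave the white dial in the other stand (green grip) as it is.

Things in the scene. Friction and masses are not known exactly. Their poses are not given: they have to be found in the camera images.
- movement_stand: Fixed turn-over stand of the brass movement, with a RED grip. Grey base 260 x 124 x 12 mm; origin at the middle of its underside, z up. Hinge axis: 65 mm above the origin, along the stand's y. The carrier (black plate 84 mm wide, 6 thick, gears to 30 above it) starts flat on the -x side, 6 to 63 mm from the axis. All parts start below 100 mm.
- movement_swing (a joint): Angle of the movement's carrier about its hinge: 0 flat on the stand's -x side (start), pi/2 on edge with the grip on top, pi upside down on the +x side, on stops. Nearly free hinge, about 0.4 kg: it falls if let go midway (2 to 4 N at the grip lifts it). Grip centre, 105 mm from the axis, in the stand's frame: (-105, 0, 65) mm at 0, (105, 0, 65) at pi.
- movement_play (a joint): Pull-out of the carrier against its spring latch, straight away from the hinge: 0 home, 0.008 m hard stop. 2 N starts it, 9 N at the stop; it springs home. The grip is a free-spinning roller, 12 mm thick, 64 long along the stand's y, between rods 76 apart: pinched along the stand's x, the tool can point down all the way. 42 mm clear from its centre to the plate: open at most 50 mm.
- dial_handle (a point): Middle of the GREEN roller grip of the other stand, alike but with a round white clock dial in its carrier. A bystander, not to be moved. Its hinge axis lies 105 mm along this point's +x axis.

How it is judged:
On the way:
1. the carrier, still lying flat, is tugged out against its latch and held there (value of joint movement_play above 0.005 m and value of joint movement_swing below 0.12 rad), for 0.2 s.
At the end, for the whole second after the job is handed in: The movement's carrier lies upside down on the far side of its hinge (within 10 degrees of fully over), fully home in its frame (within 2.5 mm) and at rest (value of joint movement_swing above 2.96 rad and value of joint movement_play below 0.0025 m and velocity of joint movement_swing between -0.1 and 0.1 rad/s); the robot touches nothing.
It fails at once if the movement's carrier is let fall or slammed (turns faster than 4.5 rad/s) (velocity of joint movement_swing above 4.5 rad/s or velocity of joint movement_swing below -4.5 rad/s).
It fails at once if the other carrier, with the white dial, is moved more than 15 mm (distance of dial_handle from where it was at the start of the episode above 0.015 m).
It also fails if it takes over 45 s, if anything falls off the work surface, if the arm or the gripper's body presses on something with over 40 N, if the wrist force passes 120 N, or if a joint passes its speed limit or range.

### The arm

A 6-joint arm with a two-finger parallel gripper is mounted at the origin on the work surface. World frame = base frame: x ahead of the robot, y to its left, z up, the work surface at z = 0. Lengths are in m, angles in rad, forces in N, time in s.
With the tool pointing down it reaches from about 0.425 to 0.925 m from the base axis. Payload 12.5 kg.
Tool frame: the origin (TCP) lies between the finger pads; the fingertips stand 8 mm ahead of it and the grasp point (between the pads) lies 11 mm behind it; z points along the fingers, y is the line along which they close (so a half turn about z gives the same grasp; the last joint's range is limited). The gripper opens to 85 mm and grips with 20 to 120 N. Pads are 22 mm wide; open, the fingers measure 114 mm over their backs; the gripper's body (76 mm by 85 mm) begins 54 mm behind the grasp point. The pads swing forward as they close: fully open they stand 13 mm farther back than shut.
Start: joints at [1.136, 0.491, 1.559, -0, 1.092, -0.106], TCP at [0.202, 0.592, 0.239] pointing down, gripper open.
Joint ranges: [-3.1, 3.1], [-0.84, 2.19], [0.05, 2.79], [-1.13, 4.28], [0.06, 2.93], [-2.69, 2.69]. Speed limits (rad/s): [2.22, 2.22, 2.79, 3.14, 3.14, 3.14].

### API

Orientations are given as a rotation vector (axis times angle).
In Python, from station import bot, camera, camera_params, workorder gives the robot as it stands. The module is installed in compiled form; this text tells all that it offers.
- The arm moves only by the tool drive_tool, never from a script. Its argument "commands" is a list that holds one entry, the list of rows, each a list of 7 numbers: the shift along the tool's x, y, z as a fraction of full scale, then the turn, a rotation vector about the tool's x, y, z as a fraction of full scale, then the closure, from 0 (fully open) to 1 (shut). A call has 1 to 10 rows; each row shifts and turns the commanded pose from where the row before left it, along the tool's axes as they then stand; what a row does not reach is not made up. Full scale, the value 1, is 0.03 m for a shift and 0.1 rad for a turn. A row lasts 1/10 s, in which the tool goes at most 50 mm and 8.59 degrees, less where a joint would pass 70% of its speed; a pose out of reach is approached as far as the arm can. A call with a number of a shift or a turn outside -1 to 1 is refused whole. A call with a gripper value outside its range is refused whole. The fingers move at their own pace and stop on an object; "squeeze" is the grip in N (left out, the last holds). Time passes only in rows, so rows that do not move let the fingers close. It gives the time, the measured TCP pose, the force, the opening and the grip force at its end, in the units of the state.
- bot.get_obs(): the state, without advancing time (a new reading comes with each control period).
- camera(name): name is "side" or "top"; returns the picture (384x512x3 uint8, red, green, blue); there is no depth.
- camera_params(name): a dict with "fx", "fy", "cx", "cy" (pixels), "world_to_cam" (4x4, takes a point from world to camera coordinates). Camera axes: x right, y up, looking along -z (the intrinsics and any distortion apply to the point x, -y, -z); pixel columns grow to the right and rows downward; lengths in m; the calibration is good to about 2 mm. A picture is of the moment at which its call begins. camera_params takes no time and is no camera call.
- workorder.close_job(): hands the job in; it is judged then, once.
The state is a dict: "time_s": time; "q": joint angles; "joint_vel": joint speeds; "joint_torque": joint torques, N m; "tcp_pos": TCP position; "eef_rot": TCP orientation; "ft_force": force on the tool from outside, world axes, zero at the start; "ft_torque": the same for the moment, N m; "grip_width": opening from 0.0 (shut) to 1.0 (fully open); "finger_force": force on a finger pad.
Only numpy, scipy, OpenCV 4.12 (cv2) and the standard library are available. Lean on these libraries where they do the work, as an engineer would, in place of code of your own. Each camera call takes 0.05 s, during which the arm holds its last target. There are 200 camera calls.

## Working session

There is one attempt and no reset: what is moved stays moved. The work goes in short steps, Python scripts to look and compute and a tool call to move; the robot and the scene stay as the last step left them, time stands still between calls to the robot, and variables do not carry over. Pictures are saved under pics/ and viewed, at most 10 in all, crops included, and the job is handed in when it is done.

Besides the shell and the picture viewer there is one more tool, called after "Request:" as name(argument=value, ...) on one line, values as JSON. drive_tool: Moves the arm, as the interface text tells. Shift numbers are shares of 0.03 m and turn numbers shares of 0.1 rad, none past 1 either way. Its arguments: {"type":"object","properties":{"commands":{"type":"array"},"squeeze":{"type":"number"}},"required":["commands"]}

```bash
mkdir -p pics
cat > h.py <<'E'
import numpy as np,cv2
from station import bot,camera,camera_params
from scipy.spatial.transform import Rotation as R
def ray(n,u,v):
    p=camera_params(n);T=np.linalg.inv(p["world_to_cam"])
    d=np.array([(u-p["cx"])/p["fx"],-(v-p["cy"])/p["fy"],-1]);return T[:3,3],T[:3,:3]@d
def onz(n,u,v,z):
    o,d=ray(n,u,v);return o+d*(z-o[2])/d[2]
def proj(n,P):
    p=camera_params(n);c=p["world_to_cam"]@np.append(P,1);return p["cx"]+p["fx"]*c[0]/-c[2],p["cy"]-p["fy"]*c[1]/-c[2]
def red(im):
    h=cv2.cvtColor(im,cv2.COLOR_RGB2HSV);return (((h[...,0]<8)|(h[...,0]>172))&(h[...,1]>130)&(h[...,2]>60)).astype(np.uint8)
def blob(m):
    n,l,s,c=cv2.connectedComponentsWithStats(m);return [(s[i].tolist(),c[i].round(1).tolist(),cv2.minAreaRect(np.argwhere(l==i)[:,::-1].astype(np.float32))) for i in range(1,n) if s[i,4]>25]
E
python3 - <<'E'
from h import *
a=[]
for n in("side","top"):
    im=camera(n);a.append(im);print(n,blob(red(im)))
    p=camera_params(n);print({k:v for k,v in p.items() if k!="world_to_cam"},np.linalg.inv(p["world_to_cam"]).round(3).tolist())
    for b in blob(red(im)):print(onz(n,*b[1],.065))
    cv2.imwrite(f"pics/{n}.png",im[...,::-1])
o=bot.get_obs();print(o["tcp_pos"],R.from_rotvec(o["eef_rot"]).as_matrix().round(3).tolist(),o["grip_width"])
E
```

```text
side [([265, 37, 98, 79, 5415], [312.0, 75.5], ((313.6697998046875, 74.90565490722656), (75.9883041381836, 94.97002410888672), 79.3803482055664)), ([160, 67, 9, 10, 78], [163.9, 71.6], ((164.0, 71.5), (9.0, 8.0), 90.0)), ([179, 162, 26, 22, 170], [191.6, 171.9], ((191.741455078125, 171.92747497558594), (29.825544357299805, 5.989894866943359), 38.290164947509766)), ([381, 165, 40, 23, 325], [397.5, 178.2], ((399.7431335449219, 176.47705078125), (21.263744354248047, 37.355224609375), 73.3007583618164)), ([166, 299, 60, 21, 953], [196.1, 308.9], ((195.4901123046875, 308.9009704589844), (16.61712074279785, 59.702232360839844), 84.2894058227539))]
{'fx': 438.2089540196804, 'fy': 438.2089540196804, 'cx': 248.47183627192695, 'cy': 197.79097427298166} [[0.868, 0.332, -0.369, 0.226], [-0.496, 0.609, -0.618, -0.423], [0.019, 0.72, 0.694, 0.568], [0.0, 0.0, 0.0, 1.0]]
[0.82933152 0.3125733  0.065     ]
[0.53127167 0.48997527 0.065     ]
[0.4386659  0.13028955 0.065     ]
[ 0.7477114  -0.05652491  0.065     ]
[ 0.3299392  -0.12315884  0.065     ]
top [([11, 0, 128, 68, 6078], [81.0, 27.7], ((74.
[... 500 characters left out ...]
506225586), 74.74488067626953)), ([292, 247, 22, 41, 414], [302.2, 266.3], ((301.857666015625, 266.76641845703125), (10.679469108581543, 41.52178192138672), 19.98310661315918))]
{'fx': 454.6619462669267, 'fy': 454.6619462669267, 'cx': 256.22889278547916, 'cy': 189.53183045558106} [[-0.029, 0.992, -0.12, 0.387], [-1.0, -0.029, -0.003, -0.006], [-0.007, 0.12, 0.993, 0.943], [0.0, 0.0, 0.0, 1.0]]
[0.83589808 0.34421191 0.065     ]
[ 0.78334566 -0.00946997  0.065     ]
[0.51031133 0.43135876 0.065     ]
[0.43918659 0.13187827 0.065     ]
[ 0.34354205 -0.08662406  0.065     ]
[0.20170767 0.59134046 0.23880644] [[-0.946, 0.323, -0.0], [0.323, 0.946, -0.001], [0.0, -0.001, -1.0]] 0.9972260133941907
```

View pics/side.png

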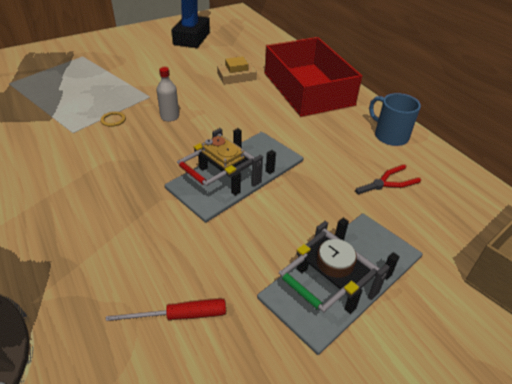

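View pics/top.png

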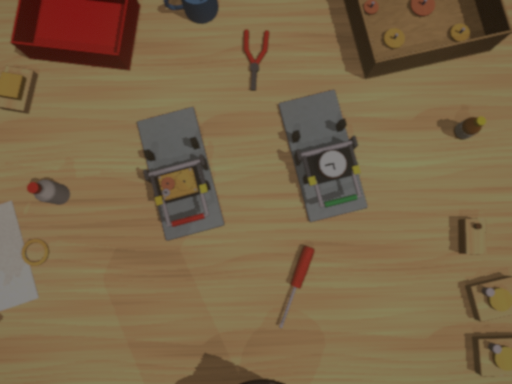

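The side view shows the red grip near (192,172). The top view shows it at (187,219), with the hinge above it in the picture and the green grip at about (341,201). Both views put the red grip at about (0.439, 0.131, 0.065). Next I need the stand's yaw.

```bash
cat >> h.py <<'E'
def tri(a,b):
    (o1,d1),(o2,d2)=ray("side",*a),ray("top",*b)
    s=np.linalg.lstsq(np.c_[d1,-d2],o2-o1,rcond=None)[0];p,q=o1+d1*s[0],o2+d2*s[1];return (p+q)/2,np.linalg.norm(p-q)
E
python3 - <<'E'
from h import *
print(tri((191.6,171.9),(187.1,219.4)))
im=cv2.imread("pics/top.png")[...,::-1].copy()
h=cv2.cvtColor(im,cv2.COLOR_RGB2HSV)
m=((h[...,1]<60)&(h[...,2]>50)).astype(np.uint8)
m[:, :120]=0;m[:, 235:]=0;m[:95]=0;m[250:]=0
m=cv2.morphologyEx(m,cv2.MORPH_OPEN,np.ones((3,3)))
pts=np.argwhere(m)[:,::-1]
W=np.array([onz("top",u,v,.012)[:2] for u,v in pts])
r=cv2.minAreaRect((W*1000).astype(np.float32));print(r,cv2.boxPoints(r))
# roller end-line
l=np.argwhere(red(im)[200:235,150:220])[:,::-1]+[150,200]
P=np.array([onz("top",u,v,.067)[:2] for u,v in l]);print("roller",cv2.minAreaRect((P*1000).astype(np.float32)))
c=np.array(r[0])/1000; g=np.array([.439,.131])
d=c-g;print("grip->centre",d,np.linalg.norm(d),np.degrees(np.arctan2(d[1],d[0])))
o=bot.get_obs();print(o["q"].round(3) if hasattr(o["q"],"round") else o["q"])
E
```

```text
(array([0.43932414, 0.13212255, 0.06334669]), np.float64(8.573991921625864e-05))Traceback (most recent call last):
  File "<stdin>", line 9, in <module>
  File "h.py", line 8, in onz
    o,d=ray(n,u,v);return o+d*(z-o[2])/d[2]
        ~~~^^^^^^^
  File "h.py", line 5, in ray
    p=camera_params(n);T=np.linalg.inv(p["world_to_cam"])
ValueError: time passes only in moves, steps and waits
```

```bash
sed -i 's/^from scipy/import functools\ncamera_params=functools.lru_cache(None)(camera_params)\nfrom scipy/' h.py
python3 - <<'E'
from h import *
im=cv2.imread("pics/top.png")[...,::-1].copy()
h=cv2.cvtColor(im,cv2.COLOR_RGB2HSV)
m=((h[...,1]<60)&(h[...,2]>50)).astype(np.uint8)
m[:, :120]=0;m[:, 235:]=0;m[:95]=0;m[250:]=0
m=cv2.morphologyEx(m,cv2.MORPH_OPEN,np.ones((3,3)))
pts=np.argwhere(m)[:,::-1]
W=np.array([onz("top",u,v,.012)[:2] for u,v in pts])
r=cv2.minAreaRect((W*1000).astype(np.float32));print(r,cv2.boxPoints(r))
l=np.argwhere(red(im)[200:235,150:220])[:,::-1]+[150,200]
P=np.array([onz("top",u,v,.067)[:2] for u,v in l]);print("roller",cv2.minAreaRect((P*1000).astype(np.float32)))
c=np.array(r[0])/1000; g=np.array([.439,.131])
d=c-g;print("grip->centre",d,np.linalg.norm(d),np.degrees(np.arctan2(d[1],d[0])))
E
```

```text
((539.6785888671875, 159.4408416748047), (258.80938720703125, 131.92247009277344), 13.598297119140625) [[398.393   193.1283 ]
 [429.40973  64.90388]
 [680.9642  125.75339]
 [649.94745 253.97781]]
roller ((439.2213439941406, 131.09254455566406), (10.015710830688477, 62.42300033569336), 13.641039848327637)
grip->centre [0.10067859 0.02844084] 0.10461863950300379 15.774532872632586
```

Request:
drive_tool(commands=[[[-0.77,-0.74,0,0,0,0,0.5],[-0.77,-0.74,0,0,0,0,0.5],[-0.77,-0.74,0,0,0,0,0.5],[-0.77,-0.74,0,0,0,0,0.5],[-0.77,-0.74,0,0,0,0,0.5],[-0.77,-0.74,0,0,0,0,0.5],[-0.77,-0.74,0,0,0,0,0.5],[-0.77,-0.74,0,0,0,0,0.5],[-0.77,-0.74,0,0,0,0,0.5],[-0.77,-0.74,0,0,0,0,0.5]]], squeeze=60)

```text
time_s: 1.1
tcp_pos: [0.349, 0.3056, 0.2392]
eef_rot: [-0.514, -3.099, 0.0]
ft_force: [1.6, -1.0, 0.1]
grip_width: 0.495
finger_force: 0.0
```

Request:
drive_tool(commands=[[[-0.77,-0.74,0,0,0,0,0.5],[-0.77,-0.74,0,0,0,0,0.5],[-0.77,-0.74,0,0,0,0,0.5],[-0.77,-0.74,0,0,0,0,0.5],[-0.77,-0.74,0,0,0,0,0.5],[-0.77,-0.74,0,0,0,0,0.5],[0,0,0,0,0,0,0.5]]])

```text
time_s: 1.8
tcp_pos: [0.4382, 0.1337, 0.2391]
eef_rot: [0.519, 3.098, -0.0]
ft_force: [0.6, 0.4, 0.3]
grip_width: 0.499
finger_force: 0.0
```

Request:
drive_tool(commands=[[[0,0,0,0,0,1,0.5],[0,0,0,0,0,1,0.5],[0,0,0,0,0,1,0.5],[0,0,0,0,0,1,0.5],[0,0,0,0,0,1,0.5],[0,0,0,0,0,1,0.5],[0,0,0,0,0,1,0.5],[0,0,0,0,0,1,0.5],[0,0,0,0,0,1,0.5],[0,0,0,0,0,1,0.5]]])

```text
time_s: 2.8
tcp_pos: [0.4365, 0.1366, 0.2392]
eef_rot: [-1.941, -2.469, 0.0]
ft_force: [-0.1, -0.1, -0.3]
grip_width: 0.502
finger_force: 0.0
```

```bash
cat > s.py <<'E'
from h import *
o=bot.get_obs();M=R.from_rotvec(o["eef_rot"]).as_matrix();g=np.array([.439,.131,.054])
print(o["time_s"],o["tcp_pos"].round(4),"yaw",np.degrees(np.arctan2(M[1,1],M[0,1])),"z",M[:,2].round(3),"grip",o["grip_width"],o["finger_force"],o["ft_force"].round(1),"to grip, tool units",(M.T@(g-o["tcp_pos"])/.03).round(3),"q",o["q"].round(2))
a=np.radians(13.7);d=o["tcp_pos"]-np.array([.439+.105*np.cos(a),.131+.105*np.sin(a),.054])
print("stand frame",(d@np.array([[np.cos(a),-np.sin(a),0],[np.sin(a),np.cos(a),0],[0,0,1]])*1000).round(1))
E
python3 s.py
```

```text
2.8 [0.4365 0.1366 0.2392] yaw 13.650145887999923 z [-0.  0. -1.] grip 0.501771827758738 0.0 [-0.1 -0.1 -0.3] to grip, tool units [-0.201  0.042  6.172] q [ 0.16  0.25  1.95  0.    0.94 -0.08]
stand frame [-106.2    6.   185.2]
```

Request:
drive_tool(commands=[[[-0.2,0.04,0.5,0,0,0,0.5],[0,0,0.7,0,0,0,0.5],[0,0,0.7,0,0,0,0.5],[0,0,0.7,0,0,0,0.5],[0,0,0.6,0,0,0,0.5],[0,0,0,0,0,0,0.5]]])

```text
time_s: 3.4
tcp_pos: [0.4383, 0.1308, 0.1416]
eef_rot: [-1.935, -2.471, 0.004]
ft_force: [-0.5, 0.3, 0.4]
grip_width: 0.499
finger_force: 0.0
```

```bash
python3 s.py
python3 - <<'E'
from h import *
im=[cv2.resize(camera(n)[y:y+130,x:x+150],None,fx=2.6,fy=2.6) for n,x,y in(("side",120,80),("top",115,120))]
cv2.imwrite("pics/near.png",np.hstack(im)[...,::-1])
E
```

```text
3.4 [0.4383 0.1308 0.1416] yaw 13.882129074978419 z [-0.004 -0.    -1.   ] grip 0.49938561529079295 0.0 [-0.5  0.3  0.4] to grip, tool units [-1.00e-03  3.50e-02  2.92e+00] q [ 0.15  0.4   2.06  0.    0.68 -0.1 ]
stand frame [-105.7   -0.    87.6]
```

View pics/near.png

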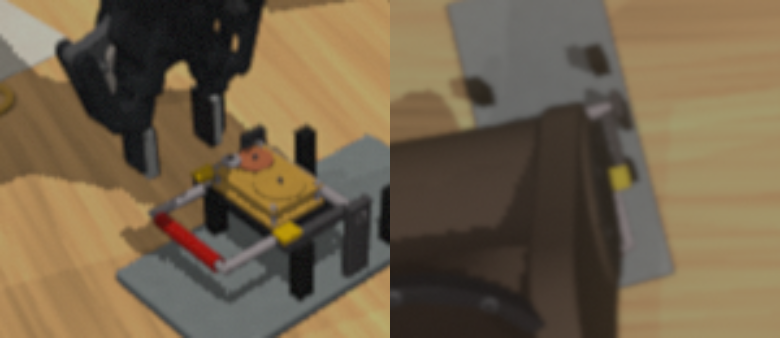

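The crop shows the open fingers (left panel, pads at about (145,160) and (210,125)) above the red roller at (188,240). The roller is clear and the pads straddle it along the stand's x. I'll go down and close.

Request:
drive_tool(commands=[[[0,0.03,0.6,0,0,0,0.5],[0,0,0.7,0,0,0,0.5],[0,0,0.7,0,0,0,0.5],[0,0,0.6,0,0,0,0.5],[0,0,0.3,0,0,0,0.5],[0,0,0,0,0,0,0.5]]])

```text
time_s: 4.1
tcp_pos: [0.4404, 0.1308, 0.0562]
eef_rot: [-1.937, -2.473, 0.001]
ft_force: [0.3, 0.5, 0.7]
grip_width: 0.499
finger_force: 0.0
```

```bash
python3 s.py
```

```text
4.1 [0.4404 0.1308 0.0562] yaw 13.868289381798112 z [-0.001  0.    -1.   ] grip 0.4985065878184196 0.0 [0.3 0.5 0.7] to grip, tool units [ 0.017 -0.044  0.074] q [ 0.14  0.57  2.13  0.    0.45 -0.1 ]
stand frame [-103.7   -0.5    2.2]
```

Request:
drive_tool(commands=[[[0,-0.04,0.03,0,0,0,0.8],[0,0,0,0,0,0,1],[0,0,0,0,0,0,1],[0,0,0,0,0,0,1],[0,0,0,0,0,0,1],[0,0,0,0,0,0,1],[0,0,0,0,0,0,1]]], squeeze=60)

```text
time_s: 4.8
tcp_pos: [0.4397, 0.1305, 0.0558]
eef_rot: [1.937, 2.473, 0.002]
ft_force: [1.7, 0.1, 5.7]
grip_width: 0.115
finger_force: 58.9
```

```bash
python3 s.py
```

```text
4.8 [0.4397 0.1305 0.0558] yaw 13.860775553559604 z [ 0.001  0.    -1.   ] grip 0.1153909046987482 58.906622529029846 [1.7 0.1 5.7] to grip, tool units [ 0.022 -0.019  0.059] q [ 0.14  0.57  2.13  0.    0.45 -0.1 ]
stand frame [-104.4   -0.7    1.8]
```

Request:
drive_tool(commands=[[[0,-0.08,0,0,0,0,1],[0,-0.08,0,0,0,0,1],[0,-0.08,0,0,0,0,1],[0,0,0,0,0,0,1],[0,0,0,0,0,0,1]]])

```text
time_s: 5.3
tcp_pos: [0.434, 0.129, 0.0559]
eef_rot: [1.935, 2.471, 0.005]
ft_force: [7.5, 2.8, 3.5]
grip_width: 0.11
finger_force: 58.7
```

```bash
python3 s.py
```

```text
5.3 [0.434  0.129  0.0559] yaw 13.859314097223512 z [ 0.004  0.001 -1.   ] grip 0.109916592424531 58.74593496322632 [7.5 2.8 3.5] to grip, tool units [0.024 0.177 0.065] q [ 0.14  0.56  2.14  0.    0.43 -0.1 ]
stand frame [-110.3   -0.7    1.9]
```

Request:
drive_tool(commands=[[[0,-0.07,0,0,0,0,1],[0,-0.05,0,0,0,0,1],[0,0,0,0,0,0,1],[0,0,0,0,0,0,1],[0,0,0,0,0,0,1],[0,0,0,0,0,0,1]]])

```text
time_s: 5.9
tcp_pos: [0.4321, 0.1284, 0.0562]
eef_rot: [1.934, 2.469, 0.009]
ft_force: [12.3, 5.5, 2.1]
grip_width: 0.118
finger_force: 58.8
```

```bash
python3 s.py
```

```text
5.9 [0.4321 0.1284 0.0562] yaw 13.857473093544687 z [ 0.008  0.001 -1.   ] grip 0.1176662630540482 58.79338324069977 [12.3  5.5  2.1] to grip, tool units [0.028 0.243 0.074] q [ 0.14  0.56  2.15  0.    0.42 -0.1 ]
stand frame [-112.3   -0.8    2.2]
```

It reached the stop: 13.5 N of pull, 7.9 mm out, held. Now I ease back and start the arc.

Request:
drive_tool(commands=[[[0,0.15,0,0,0,0,1],[0,0.15,0,0,0,0,1],[0,0,0,0,0,0,1],[0,0.02,-0.28,0,0,0,1],[0,0.02,-0.28,0,0,0,1],[0,0.13,-0.54,0,0,0,1],[0,0.21,-0.52,0,0,0,1],[0,0,0,0,0,0,1]]])

```text
time_s: 6.7
tcp_pos: [0.45, 0.133, 0.1061]
eef_rot: [1.935, 2.471, 0.005]
ft_force: [4.4, 1.3, -2.7]
grip_width: 0.116
finger_force: 58.7
```

```bash
python3 s.py
```

```text
6.7 [0.45   0.133  0.1061] yaw 13.864461186215415 z [ 0.004  0.001 -1.   ] grip 0.11574936070242886 58.65626871585846 [ 4.4  1.3 -2.7] to grip, tool units [ 0.024 -0.378  1.735] q [ 0.15  0.48  2.07  0.    0.59 -0.1 ]
stand frame [-93.9  -0.7  52.1]
```

Request:
drive_tool(commands=[[[0,0.29,-0.47,0,0,0,1],[0,0.36,-0.42,0,0,0,1],[0,0.42,-0.36,0,0,0,1],[0,0.47,-0.29,0,0,0,1],[0,0.51,-0.21,0,0,0,1],[0,0,0,0,0,0,1]]])

```text
time_s: 7.3
tcp_pos: [0.5091, 0.1475, 0.1571]
eef_rot: [1.937, 2.473, 0.001]
ft_force: [2.7, -0.9, -5.1]
grip_width: 0.114
finger_force: 58.6
```

```bash
python3 s.py
```

```text
7.3 [0.5091 0.1475 0.1571] yaw 13.859991854005528 z [ 0.001  0.    -1.   ] grip 0.11425928377882917 58.59892129898071 [ 2.7 -0.9 -5.1] to grip, tool units [ 0.027 -2.403  3.434] q [ 0.16  0.46  1.88 -0.    0.8  -0.08]
stand frame [-33.   -0.6 103.1]
```

Request:
drive_tool(commands=[[[0,0.54,-0.13,0,0,0,1],[0,0.55,-0.04,0,0,0,1],[0,0.55,0.04,0,0,0,1],[0,0.54,0.13,0,0,0,1],[0,0.51,0.21,0,0,0,1],[0,0.47,0.29,0,0,0,1],[0,0,0,0,0,0,1]]])

```text
time_s: 8.0
tcp_pos: [0.602, 0.1701, 0.1411]
eef_rot: [1.936, 2.472, 0.002]
ft_force: [6.2, -1.9, 5.6]
grip_width: 0.115
finger_force: 59.7
```

```bash
python3 s.py
```

```text
8.0 [0.602  0.1701 0.1411] yaw 13.858048548032597 z [ 0.002  0.    -1.   ] grip 0.1148042261813462 59.73413944244385 [ 6.2 -1.9  5.6] to grip, tool units [ 0.036 -5.594  2.891] q [ 0.17  0.6   1.66 -0.    0.88 -0.07]
stand frame [62.6 -0.6 87.1]
```

Request:
drive_tool(commands=[[[0,0.44,0.36,0,0,0,1],[0,0.38,0.42,0,0,0,1],[0,0.3,0.47,0,0,0,1],[0,0.21,0.51,0,0,0,1],[0,0.08,0.27,0,0,0,1],[0,0.05,0.27,0,0,0,1],[0,0,0,0,0,0,1]]])

```text
time_s: 8.7
tcp_pos: [0.643, 0.1803, 0.0702]
eef_rot: [-1.937, -2.473, 0.002]
ft_force: [4.8, -3.5, -1.3]
grip_width: 0.113
finger_force: 59.0
```

```bash
python3 s.py
```

```text
8.7 [0.643  0.1803 0.0702] yaw 13.861955515662482 z [-0.001 -0.001 -1.   ] grip 0.11296454899692886 59.011282324790955 [ 4.8 -3.5 -1.3] to grip, tool units [ 0.035 -6.994  0.55 ] q [ 0.17  0.74  1.59 -0.    0.82 -0.07]
stand frame [104.8  -0.4  16.2]
```

Request:
drive_tool(commands=[[[0,0.02,0.16,0,0,0,1],[0,0.01,0.14,0,0,0,1],[0,0,0.1,0,0,0,1],[0,0,0.06,0,0,0,1],[0,0,0.03,0,0,0,1],[0,0,0,0,0,0,1],[0,0,0,0,0,0,1]]])

```text
time_s: 9.4
tcp_pos: [0.6438, 0.1805, 0.0566]
eef_rot: [-1.937, -2.473, 0.001]
ft_force: [5.7, -3.7, -2.1]
grip_width: 0.115
finger_force: 59.0
```

```bash
python3 s.py
```

```text
9.4 [0.6438 0.1805 0.0566] yaw 13.864917551478099 z [-0.001 -0.    -1.   ] grip 0.11505829194090603 59.00849103927612 [ 5.7 -3.7 -2.1] to grip, tool units [ 0.036 -7.024  0.091] q [ 0.17  0.76  1.59 -0.    0.79 -0.07]
stand frame [105.7  -0.5   2.6]
```

Request:
drive_tool(commands=[[[0,0,0.05,0,0,0,1],[0,0,0.05,0,0,0,1],[0,0,0,0,0,0,1],[0,0,0,0,0,0,1]]])

```text
time_s: 9.8
tcp_pos: [0.644, 0.1805, 0.0552]
eef_rot: [1.937, 2.473, 0.0]
ft_force: [0.4, -5.5, 12.3]
grip_width: 0.116
finger_force: 60.4
```

```bash
python3 s.py
```

```text
9.8 [0.644  0.1805 0.0552] yaw 13.868743788426677 z [ 0. -0. -1.] grip 0.11611943782419397 60.42807340621948 [ 0.4 -5.5 12.3] to grip, tool units [ 0.036 -7.029  0.037] q [ 0.17  0.76  1.59 -0.    0.79 -0.07]
stand frame [105.9  -0.5   1.2]
```

It is on the stops (12 N from below). I'll open to half and rise.

Request:
drive_tool(commands=[[[0,0,0,0,0,0,0.8],[0,0,0,0,0,0,0.6],[0,0,0,0,0,0,0.5],[0,0,0,0,0,0,0.5],[0,0,0,0,0,0,0.5],[0,0,0,0,0,0,0.5]]])

```text
time_s: 10.4
tcp_pos: [0.6436, 0.181, 0.0547]
eef_rot: [-1.937, -2.473, 0.0]
ft_force: [0.3, -0.7, 0.4]
grip_width: 0.505
finger_force: 0.0
```

Request:
drive_tool(commands=[[[0,0,-0.3,0,0,0,0.5],[0,0,-0.5,0,0,0,0.5],[0,0,-0.8,0,0,0,0.5],[0,0,-0.8,0,0,0,0.5],[0,0,-0.8,0,0,0,0.5],[0,0,-0.8,0,0,0,0.5],[0,0,-0.5,0,0,0,0.5],[0,0,0,0,0,0,0.5],[0,0,0,0,0,0,0.5]]])

```text
time_s: 11.3
tcp_pos: [0.6434, 0.1808, 0.1896]
eef_rot: [-1.937, -2.473, 0.0]
ft_force: [-0.0, -0.6, -0.0]
grip_width: 0.502
finger_force: 0.0
```

```bash
python3 s.py
python3 - <<'E'
from h import *
a,b=camera("side"),camera("top")
for n,i in(("side",a),("top",b)):print(n,[(x[0],x[1]) for x in blob(red(i))])
print(proj("side",[.643,.1805,.065]),proj("top",[.643,.1805,.065]))
cv2.imwrite("pics/end.png",cv2.resize(a[60:220,130:330],None,fx=3,fy=3)[...,::-1])
E
```

```text
11.3 [0.6434 0.1808 0.1896] yaw 13.863875012289114 z [-0.  0. -1.] grip 0.5023913663718571 0.0 [-0.  -0.6 -0. ] to grip, tool units [ 0.02  -7.012  4.522] q [ 0.18  0.6   1.5   0.    1.04 -0.07]
stand frame [105.4  -0.  135.6]
side [([269, 37, 94, 79, 4708], [316.6, 78.5]), ([268, 43, 5, 8, 26], [270.0, 46.7]), ([160, 67, 9, 10, 69], [163.9, 71.7]), ([263, 118, 25, 17, 125], [274.4, 125.8]), ([381, 165, 40, 23, 324], [397.6, 178.2]), ([166, 299, 60, 21, 954], [196.1, 308.9])]
top [([11, 0, 12, 44, 144], [16.3, 20.9]), ([244, 30, 25, 34, 271], [255.3, 47.3]), ([145, 112, 32, 12, 156], [160.6, 117.4]), ([292, 247, 22, 40, 408], [302.2, 266.2])]
(np.float64(274.7896111034839), np.float64(125.75338074469182)) (np.float64(161.58267663671722), np.float64(117.4553284049078))
```

View pics/end.png

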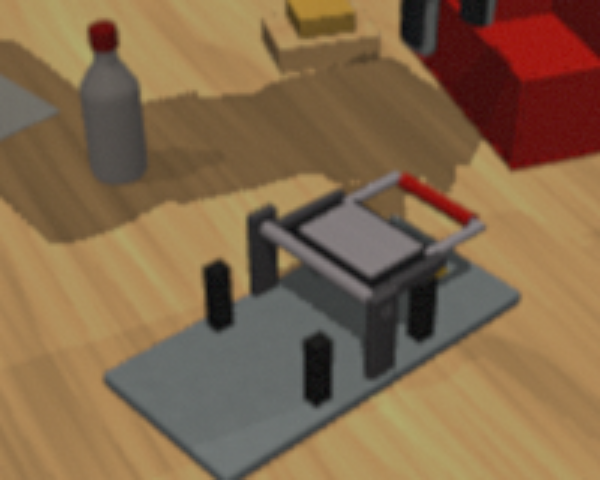

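The picture shows the carrier upside down and flat on the far side. The red grip is at crop (437,200), which is full-frame (274,126), within a pixel of the position predicted for fully home. The gripper is clear.

```bash
python3 -c "
from h import *
p=tri((274.4,125.8),(160.6,117.4))[0];print(p,np.linalg.norm((p-[.4393,.1321,.0633])[:2]))
from station import workorder;print(workorder.close_job())"
```

```text
[0.64367853 0.18283118 0.06324826] 0.21058070810836807
the job is handed in; nothing more can be done
None
```

The job is handed in: I tugged the carrier to its latch stop, where it held at 13.5 N, then swung it over and laid it upside down on the far side. The last camera check put the grip 0.6 mm from its home distance, the gripper was clear, and I kept away from the dial stand; the hand-in gave no verdict.

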